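# Raise and lock the telescopic counter lamp

## Robot

A 7-joint arm with a two-finger parallel gripper is mounted at the origin on a cart in front of the work surface, level with it; the furniture and walls round the work are solid. World frame = base frame: x ahead of the robot, y to its left, z up, the work surface at z = 0. Lengths are in m, angles in degrees, forces in N, time in s.
With the tool pointing down it reaches from about 0.425 to 0.875 m from the base axis. Payload 4.7 kg.
Tool frame: the origin (TCP) lies at the very end of the fingers, on their centre line; the grasp point (between the pads) lies 19 mm behind it; z points along the fingers, y is the line along which they close (so a half turn about z gives the same grasp; the last joint's range is limited). The gripper opens to 87 mm and grips with 3 to 60 N. Pads are 19 mm wide; open, the fingers measure 117 mm over their backs; the gripper's body (75 mm by 190 mm) begins 51 mm behind the grasp point.
Start: joints at [-69.265, 18.392, -4.016, 83.108, 1.295, 78.541, -3.26], TCP at [0.222, 0.611, 0.198] pointing down, gripper open.
Joint ranges: [-163.93, 163.93], [-17.29, 119.83], [-79.2, 71.16], [3.27, 140.29], [-89.18, 269.18], [5.43, 117.66], [-154.24, 154.24]. Speed limits (degrees/s): [147.25, 147.25, 180, 180, 180, 180, 180].

## Interface

Orientations are given as [roll, pitch, yaw] about the fixed x, y, z axes, in that order (R = Rz(yaw) Ry(pitch) Rx(roll)).
In Python, from cell import get_obs, eyes, env gives the robot as it stands.
- The arm moves only by the tool servo_tool, never from a script. Its argument "series" is a list that holds one entry, the list of rows, each a list of 7 numbers: the shift along the tool's x, y, z in units of 300 mm (1.0 is 300 mm), then the turn, a rotation vector about the tool's x, y, z in units of pi rad (1.0 is pi rad), then the opening, from 0 (shut) to 1 (fully open). In form: [[[tx, ty, tz, wx, wy, wz, gripper], ...]]. A call has 1 to 12 rows; each row is the pose to reach, as a shift and turn from the pose commanded when the call began, along the tool's axes at that moment, turning the shorter way round; what a row does not reach only later rows make up. A row lasts 1/12 s, in which the tool goes at most 41.7 mm and 7.16 degrees, less where a joint would pass 70% of its speed; a pose out of reach is approached as far as the arm can. A call with a number of a shift or a turn outside -1 to 1 is refused whole. A call with a gripper value outside its range is refused whole. The fingers move at their own pace and stop on an object; "grip_force" is the grip in N (left out, the last holds). Time passes only in rows, so rows that repeat a pose let the fingers close. It gives the time, the measured TCP pose, the force, the opening and the grip force at its end, in the units of the state.
- get_obs(): the state, without advancing time (a new reading comes with each control period).
- eyes.read_camera(name): name is "scene" or "top" or "wrist"; returns a dict with "frame" (480x640x3 uint8, red, green, blue), "depth" (480x640 float32, m along the optical axis (not along the pixel's ray), 0 where there is no reading), "fx", "fy", "cx", "cy" (pixels), "origin" and "rotation" of the camera in the world; the wrist camera has in their place "mount" (4x4, takes a point from camera to tool coordinates, whose origin is the TCP and whose axes are the flange's). Camera axes: x right, y down, z forward; pixel columns grow to the right and rows downward; lengths in m; the calibration is good to about 2 mm. A picture is of the moment at which its call begins: read the wrist's pose just before it.
- env.sign_off(): hands the job in; it is judged then, once.
The state is a dict: "time_s": time; "qpos": joint angles; "joint_velocities": joint speeds; "effort": joint torques, N m; "tool_pos": TCP position; "tool_rot": TCP orientation; "force": force on the tool from outside, world axes, zero at the start; "wrist_torque": the same for the moment, N m; "grip_width": finger opening in m; "grasp_force": force on a finger pad.
Only numpy, scipy, OpenCV 4.12 (cv2) and the standard library are available. Lean on these libraries where they do the work, as an engineer would, in place of code of your own. Each camera call takes 0.05 s, during which the arm holds its last target. There are 200 camera calls.

## Task

Raise the small counter lamp to its working height: draw its head up by the brass knob as far as it will go and, keeping it up there, turn it slowly clockwise (seen from above) until the red lock button springs out of the hole in the white tube; stop there, for turning on would force the button past the hole. Then let go, so that the lamp stays up on its lock by itself, and leave the things round it where they are.

Things in the scene. Friction and masses are not known exactly. Their poses are not given: they have to be found in the camera images.
- lamp: telescopic lamp, fixed to the worktop: dark steel foot 110 mm across, 15 mm high; upright white tube 34 mm across, 138 mm high. A steel stem comes out of the tube and carries the lamp's head (green shade, brass knob on top). Origin on the tube's axis at the worktop, z up; the lock hole is on its -x side.
- tube_top (a point): centre of the brass collar at the tube's top, 138 mm above the worktop. The steel stem (23 mm thick) slides up out of it and turns in it about the tube's axis. Drawing up takes about 3 to 9 N. Let go unlocked, the head (stem, shade and knob, 0.3 to 0.5 kg) sinks slowly down again.
- shade_base (a point): centre of the underside of the round green shade, 92 mm across and 24 mm high; 146 mm above the worktop while down, rising with the head. Nothing on the head shows which way it is turned. It must turn 0.3 to 1.45 rad clockwise from its start for the button to face the hole; it can turn on to a stop 0.5 rad past that. Turning takes under 0.1 N m, forcing the button past 0.2 to 0.4 N m.
- knob_grip (a point): point on the tube's axis at which to grip the round, ribbed brass knob (24 mm across, 38 mm high, standing on the shade): 12 mm below the knob's top, 26 mm above the shade, 196 mm above the worktop while down. It rises with the head but its axes do not turn with it.
- lock_hole (a point): centre of the lock hole, an upright slot about 11 mm wide and 14 mm high with a brass eyelet in the tube's outer face, 120 mm above the worktop; its axes are the lamp's, and the hole faces -x.
- lift (a joint): how far the head is drawn up, m: 0 down, 0.0975 at its upper stop. Between about 0.0925 and 0.0975 the lock button is level with the hole; locked and let go it rests at about 0.0925.
- lock_button (a joint): how far the red button (9 mm high, its sides sloped to a 5 mm wide crest; on the stem, sprung outward with 4 to 5 N) is out, m: about 0.001 inside the tube, unseen; 0.0085 sprung out, 4 mm proud of the tube. Level with the hole it begins to come out about 0.2 rad before facing it and is fully out within about 0.06 rad; let go when mostly out, it centres itself in the hole.
- bar_board: walnut bar board 175 x 270 x 18 mm lying flat right of the lamp; origin under its centre; a bystander, to be left alone
- lime_half: half a lime, 46 mm across, 25 mm high, cut face up on the board; origin under its centre; a bystander, to be left alone
- muddler: beech muddler 200 mm long, 26 mm square, lying on the board; origin under its middle, length along its y; a bystander, to be left alone
- salt_jar: salt jar with a black lid, 40 mm across, 105 mm high, standing left of the lamp; origin under its centre, z up; a bystander, to be left alone
- jigger: brass double-cone jigger, 44 mm across, 97 mm high, standing left of the lamp; origin under its centre, z up; a bystander, to be left alone
- bitters: small dropper bottle, 33 mm across, 102 mm high, standing left of the lamp; origin under its centre, z up; a bystander, to be left alone
- shaker: steel cocktail shaker, 69 mm across, 225 mm high, standing at the back left; origin under its centre, z up; a bystander, to be left alone
- lemon: lemon, 58 x 80 x 56 mm, lying at the back left; origin under its middle; a bystander, to be left alone
Things that resemble listed ones, but are neither listed nor needed, are in the scene too. What is shaped like the lamp but blue is not meant.

How it is judged (in metres and radians):
At the end, for the whole second after the job is handed in: the head is up at working height (drawn up more than 88 mm of its 97.5 mm), the lock button is out through the hole (more than 6 mm of its 8.5 mm), and the head stands still on its lock, released (value of joint lift above 0.088 m and value of joint lock_button above 0.006 m and velocity of joint lift between -0.01 and 0.01 m/s); the robot touches nothing.
It fails at once if a bystander (board, lime half, muddler, salt jar, jigger or dropper bottle) is pushed more than 40 mm from its place (distance of any of bar_board, lime_half, muddler, salt_jar, jigger, bitters from where it was at the start of the episode above 0.04 m).
It fails at once if the salt jar, jigger or dropper bottle is tipped (leans more than about 35 degrees) (angle between any of salt_jar, jigger, bitters's own z axis and vertical above 0.6 rad).
It also fails if it takes over 48 s, if anything falls off the work surface, if the arm or the gripper's body presses on something with over 40 N, if the wrist force passes 120 N, or if a joint passes its speed limit or range.

## Working session

There is one attempt and no reset: what is moved stays moved. The work goes in short steps, Python scripts to look and compute and a tool call to move; the robot and the scene stay as the last step left them, time stands still between calls to the robot, and variables do not carry over. Pictures are saved under pics/ and viewed, at most 10 in all, crops included, and the job is handed in when it is done.

Besides the shell and the picture viewer there is one more tool, called after "Emit:" as name([rows], argument=value, ...), one row to a line, values as JSON. servo_tool: Moves the arm, as the interface text tells. Shifts and turns lie within -1 to 1; 1 stands for 300 mm of shift or pi rad of turn. Its arguments: {"type":"object","properties":{"series":{"type":"array"},"grip_force":{"type":"number"}},"required":["series"]}

```bash
mkdir -p pics; ls; cat > h.py <<'E'
import numpy as np, cv2
from cell import get_obs, eyes, env
def pts(c):
    v,u=np.mgrid[0:480,0:640]; d=c["depth"]
    p=np.stack([(u-c["cx"])/c["fx"]*d,(v-c["cy"])/c["fy"]*d,d],-1)
    return p@np.array(c["rotation"]).T+np.array(c["origin"])
E
python3 - <<'E'
from h import *
print(get_obs())
ims=[]
for n in("scene","top"):
    c=eyes.read_camera(n); np.savez(f"{n}.npz",**c)
    cv2.imwrite(f"pics/{n}0.png",c["frame"][...,::-1]); print(n,c["origin"],c["rotation"],c["fx"],c["cx"],c["cy"])
    P=pts(c); hsv=cv2.cvtColor(c["frame"],cv2.COLOR_RGB2HSV)
    m=cv2.inRange(hsv,(40,70,40),(85,255,255))
    k,l,s,_=cv2.connectedComponentsWithStats(m)
    for i in range(1,k):
        if s[i,4]>80:
            q=P[(l==i)&(c["depth"]>0)]; print(s[i],np.median(q,0),q.min(0),q.max(0))
E
```

```text
pics
{'time_s': 0.0, 'qpos': array([-69.26511417,  18.43812995,  -4.01663233,  83.17487674,
         1.2966656 ,  78.54248998,  -3.25937562]), 'joint_velocities': array([-0.07459185, -0.00243008, -0.01855433,  0.03666126, -0.02896842,
        0.04576755,  0.06449885]), 'effort': array([ 1.13507388e-04, -4.91283917e+01, -4.03621774e-01, -3.12523842e+01,
       -6.37484458e-02,  4.39285592e-02,  1.85033882e-04]), 'tool_pos': array([0.22137636, 0.61048913, 0.1966725 ]), 'tool_rot': array([-1.79889847e+02,  7.15172556e-03,  1.60076872e+02]), 'force': array([-0.6491375 , -0.39672111,  0.51169428]), 'wrist_torque': array([-0.02559572, -0.05386869, -0.00859364]), 'grasp_force': 0.0, 'grip_width': 0.08689193519131229}
scene [-0.53435001  1.37752224  0.84320689] [-112.79539279   -1.03667897 -140.610294  ] 621.6133211479877 314.6411979737667 239.67622339307752Traceback (most recent call last):
  File "<stdin>", line 7, in <module>
  File "h.py", line 6, in pts
    return p@np.array(c["rotation"]).T+np.array(c["origin"])
           ~~~~~~~~~~~~~~~~~~~~~~~~~~~^~~~~~~~~~~~~~~~~~~~~~
ValueError: operands could not be broadcast together with shapes (480,640) (3,)
```

```bash
sed -i 's/np.array(c\["rotation"\]).T/R.from_euler("xyz",c["rotation"],degrees=True).as_matrix().T/; 1a from scipy.spatial.transform import Rotation as R' h.py
python3 - <<'E'
from h import *
for n in("scene","top"):
    c=eyes.read_camera(n); np.savez(f"{n}.npz",**c)
    cv2.imwrite(f"pics/{n}0.png",c["frame"][...,::-1]); print(n,c["origin"],c["rotation"],c["fx"],c["cx"],c["cy"])
    P=pts(c); hsv=cv2.cvtColor(c["frame"],cv2.COLOR_RGB2HSV)
    m=cv2.inRange(hsv,(40,70,40),(85,255,255))
    k,l,s,_=cv2.connectedComponentsWithStats(m)
    for i in range(1,k):
        if s[i,4]>80:
            q=P[(l==i)&(c["depth"]>0)]; print(s[i],np.median(q,0),q.min(0),q.max(0))
E
```

```text
scene [-0.53435001  1.37752224  0.84320689] [-112.79539279   -1.03667897 -140.610294  ] 621.6133211479877 314.6411979737667 239.67622339307752
[363 183  22  28 424] [ 0.65084461 -0.41090986  0.11446382] [ 0.62373053 -0.52085836  0.0716391 ] [ 0.68837078 -0.37502536  0.1699133 ]
[348 209  36  26 409] [ 0.44131089 -0.05368981  0.15833913] [ 0.40052671 -0.51491449  0.00606743] [ 0.66935603 -0.0198712   0.17533555]
top [0.31764597 0.04781996 1.50183841] [-171.04382422    0.69296347  -88.77847976] 479.4966352427736 325.02673303853066 238.06777728886308
[507 190  24  15 232] [ 0.66897699 -0.49398029  0.11435287] [ 0.58824663 -0.52151331  0.07113795] [ 0.69734536 -0.32930491  0.49534999]
[471 192  43  26 470] [ 0.64629038 -0.40390691  0.10475105] [ 0.62373612 -0.50945653 -0.00177496] [ 0.68578275 -0.38676174  0.18811146]
[357 253  32  31 700] [ 0.44285216 -0.06432812  0.16414952] [ 0.40439088 -0.1104472  -0.00201326] [ 0.50534385 -0.02581665  0.20637063]
```

View pics/scene0.png

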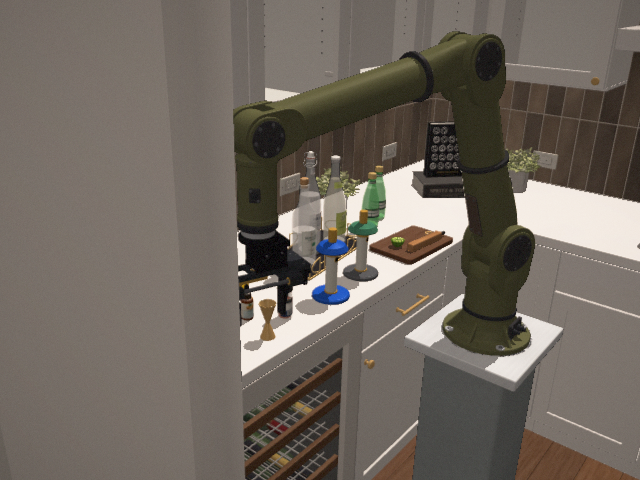

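View pics/top0.png

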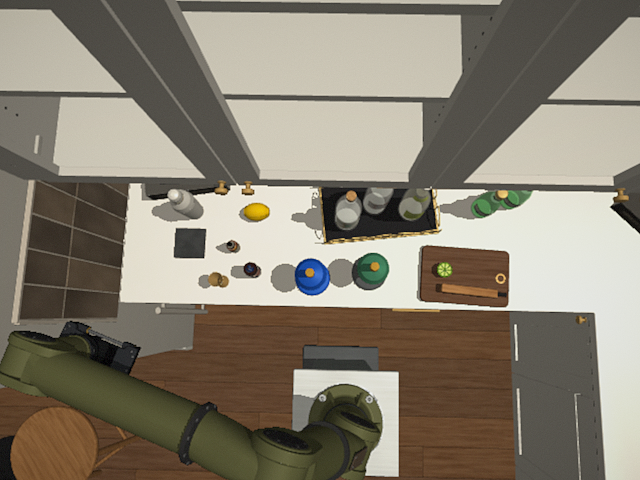

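```bash
cat >> h.py <<'E'
def ray(c,u,v,z):
    M=R.from_euler("xyz",c["rotation"],degrees=True).as_matrix()
    d=M@np.array([(u-c["cx"])/c["fx"],(v-c["cy"])/c["fy"],1]); o=np.array(c["origin"])
    return o+d*(z-o[2])/d[2]
def proj(c,p):
    M=R.from_euler("xyz",c["rotation"],degrees=True).as_matrix()
    q=M.T@(np.array(p)-c["origin"]); return q[0]/q[2]*c["fx"]+c["cx"],q[1]/q[2]*c["fy"]+c["cy"]
E
python3 - <<'E'
from h import *
for n,b in(("top",(340,240,400,300)),("scene",(330,195,400,290))):
    c=dict(np.load(n+".npz")); f=c["frame"]; hsv=cv2.cvtColor(f,cv2.COLOR_RGB2HSV)
    x0,y0,x1,y1=b; r=hsv[y0:y1,x0:x1]
    g=cv2.inRange(r,(40,60,30),(90,255,255)); k=cv2.inRange(r,(10,120,120),(30,255,255))
    for nm,m in(("green",g),("brass",k)):
        kk,l,s,ce=cv2.connectedComponentsWithStats(m); i=1+np.argmax(s[1:,4])
        print(n,nm,s[i]+[x0,y0,0,0,0],ce[i]+[x0,y0])
        h=cv2.convexHull(np.argwhere(l==i)[:,::-1].astype(np.int32)); e=cv2.fitEllipse(h); u,v=e[0][0]+x0,e[0][1]+y0
        print("  ell",u,v,e[1],e[2],[ray(c,u,v,z).round(4) for z in(.158,.17,.19,.208)])
    cr=cv2.resize(f[y0-10:y1,x0-40:x1+10],None,fx=5 if n=="scene" else 4,fy=5 if n=="scene" else 4,interpolation=cv2.INTER_CUBIC)
    cv2.imwrite(f"pics/{n}_c.png",cr[...,::-1]); print(cr.shape)
E
```

```text
top green [357 253  32  32 707] [372.29420085 268.42291372]
  ell 372.42995834350586 268.3027973175049 (31.374135971069336, 31.630325317382812) 101.69500732421875 [array([ 0.4458, -0.0662,  0.158 ]), array([ 0.4446, -0.0652,  0.17  ]), array([ 0.4427, -0.0635,  0.19  ]), array([ 0.441, -0.062,  0.208])]
top brass [371 262   8   9  59] [374.52542373 265.93220339]
  ell 374.5345687866211 265.9243907928467 (7.92167854309082, 8.464903831481934) 169.35659790039062 [array([ 0.4526, -0.0721,  0.158 ]), array([ 0.4514, -0.071 ,  0.17  ]), array([ 0.4494, -0.0693,  0.19  ]), array([ 0.4476, -0.0676,  0.208 ])]
(280, 440, 3)
scene green [348 195  38  40 704] [369.00710227 215.72869318]
  ell 367.05628967285156 214.86826705932617 (32.58073043823242, 49.33489227294922) 31.574113845825195 [array([ 0.4958, -0.1574,  0.158 ]), array([ 0.4777, -0.1306,  0.17  ]), array([ 0.4477, -0.0858,  0.19  ]), array([ 0.4206, -0.0454,  0.208 ])]
scene brass [338 247  18  14  41] [346.58536585 253.2195122 ]
  ell 346.12089347839355 253.42475128173828 (3.5449702739715576, 21.589805603027344) 55.03556823730469 [array([0.3663, 0.1267, 0.158 ]), array([0.3505, 0.1486, 0.17  ]), array([0.3242, 0.1851, 0.19  ]), array([0.3006, 0.218 , 0.208 ])]
(525, 600, 3)
```

View pics/scene_c.png

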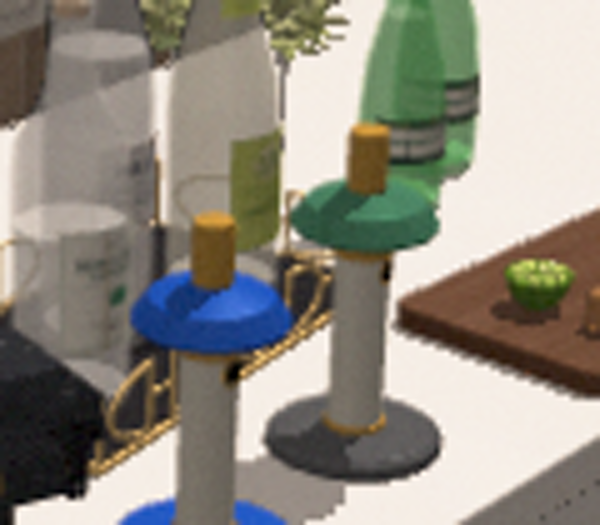

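Emit:
servo_tool([
  [[-0.64,-0.4,-0.34,0,0,0.122,1],[-0.64,-0.4,-0.34,0,0,0.122,1],[-0.64,-0.4,-0.34,0,0,0.122,1],[-0.64,-0.4,-0.34,0,0,0.122,1],[-0.64,-0.4,-0.34,0,0,0.122,1],[-0.64,-0.4,-0.34,0,0,0.122,1],[-0.64,-0.4,-0.34,0,0,0.122,1]],
])

```text
time_s: 0.73
tool_pos: [0.3694, 0.4262, 0.3042]
tool_rot: [179.6, 0.3, 137.4]
force: [2.0, 0.1, -0.1]
grip_width: 0.0871
grasp_force: 0.0
```

```bash
cat >> h.py <<'E'
def move(p,yaw):
    o=get_obs(); M=R.from_euler("xyz",o["tool_rot"],degrees=True)
    d=M.inv().apply(np.array(p)-o["tool_pos"])/.3
    T=R.from_euler("xyz",[180,0,yaw],degrees=True)
    print("t",o["time_s"],"pos",o["tool_pos"].round(4),o["tool_rot"].round(2),"F",o["force"].round(2),"T",o["wrist_torque"].round(3),"j7",o["qpos"][6].round(1))
    print("cmd",d.round(3),((M.inv()*T).as_rotvec()/np.pi).round(4),"rows",np.linalg.norm(d)*300/41.7)
E
python3 -c "
from h import *
move([.5,.22,.29],115)"
```

```text
t 0.7333 pos [0.3694 0.4262 0.3042] [179.63   0.25 137.35] F [ 2.01  0.14 -0.09] T [-0.03  -0.144 -0.015] j7 -4.1
cmd [-0.786 -0.211  0.049] [0.0023 0.001  0.1242] rows 5.863287955653001
```

Emit:
servo_tool([
  [[-0.78,-0.21,0.04,0,0,0.124,1],[-0.78,-0.21,0.04,0,0,0.124,1],[-0.78,-0.21,0.04,0,0,0.124,1],[-0.78,-0.21,0.04,0,0,0.124,1],[-0.78,-0.21,0.04,0,0,0.124,1],[-0.78,-0.21,0.04,0,0,0.124,1],[-0.78,-0.21,0.04,0,0,0.124,1]],
])

```text
time_s: 1.32
tool_pos: [0.4976, 0.2205, 0.2875]
tool_rot: [180.0, 0.3, 115.0]
force: [0.7, -1.3, 1.3]
grip_width: 0.0871
grasp_force: 0.0
```

```bash
python3 -c "
from h import *
move([.447,-.067,.27],81.5)"
```

```text
t 1.3167 pos [0.4976 0.2205 0.2875] [180.     0.27 115.04] F [ 0.65 -1.32  1.28] T [-0.165  0.022 -0.005] j7 -0.8
cmd [-0.797 -0.558  0.062] [0.0004 0.0014 0.1863] rows 7.013736967170973
```

Emit:
servo_tool([
  [[-0.797,-0.558,0.062,0,0.001,0.186,1],[-0.797,-0.558,0.062,0,0.001,0.186,1],[-0.797,-0.558,0.062,0,0.001,0.186,1],[-0.797,-0.558,0.062,0,0.001,0.186,1],[-0.797,-0.558,0.062,0,0.001,0.186,1],[-0.797,-0.558,0.062,0,0.001,0.186,1],[-0.797,-0.558,0.062,0,0.001,0.186,1],[-0.797,-0.558,0.062,0,0.001,0.186,1],[-0.797,-0.558,0.062,0,0.001,0.186,1],[-0.797,-0.558,0.062,0,0.001,0.186,1]],
])

```text
time_s: 2.15
tool_pos: [0.4467, -0.0574, 0.2691]
tool_rot: [-180.0, -0.2, 82.3]
force: [0.1, 0.9, 0.5]
grip_width: 0.087
grasp_force: 0.0
```

```bash
python3 - <<'E'
from h import *
move([.447,-.067,.177],81.5)
o=get_obs(); c=eyes.read_camera("wrist"); f=c["frame"]; s=eyes.read_camera("scene")
cv2.imwrite("pics/w1.png",f[...,::-1]); np.savez("w.npz",**c)
T=np.eye(4); T[:3,:3]=R.from_euler("xyz",o["tool_rot"],degrees=True).as_matrix(); T[:3,3]=o["tool_pos"]
W=T@np.array(c["mount"]); c["origin"]=W[:3,3]; c["rotation"]=R.from_matrix(W[:3,:3]).as_euler("xyz",degrees=True)
hsv=cv2.cvtColor(f,cv2.COLOR_RGB2HSV)
for nm,m,zs in(("green",cv2.inRange(hsv,(40,60,30),(90,255,255)),(.146,.158,.17)),("brass",cv2.inRange(hsv,(8,110,90),(30,255,255)),(.17,.19,.208))):
    k,l,st,ce=cv2.connectedComponentsWithStats(m)
    for i in np.argsort(-st[1:,4])[:2]+1:
        h=cv2.convexHull(np.argwhere(l==i)[:,::-1].astype(np.int32)); (u,v),ax,an=cv2.fitEllipse(h)
        print(nm,st[i],(u,v),ax,[ray(c,u,v,z).round(4)[:2] for z in zs])
print([proj(c,(.447,-.067,z)) for z in(.146,.17,.208)])
cr=cv2.resize(s["frame"][175:290,290:410],None,fx=5,fy=5); cv2.imwrite("pics/s1.png",cr[...,::-1])
E
```

```text
t 2.15 pos [ 0.4467 -0.0574  0.2691] [-179.95   -0.22   82.33] F [0.11 0.95 0.5 ] T [-0.082  0.059 -0.037] j7 -8.8
cmd [-0.033  0.006  0.307] [-0.0003 -0.0012  0.0046] rows 2.221023873268508
green [ 273  194   81   94 3820] (316.6673889160156, 240.33311462402344) (86.3066177368164, 94.30935668945312) [array([ 0.4466, -0.072 ]), array([ 0.447 , -0.0684]), array([ 0.4475, -0.0648])]
green [334 371  36  30 316] (350.99658203125, 384.8934631347656) (31.73381233215332, 35.95532989501953) [array([ 0.4594, -0.2135]), array([ 0.4594, -0.2045]), array([ 0.4593, -0.1954])]
brass [    0     0   200    95 14831] (103.48628234863281, 36.42512130737305) (116.90510559082031, 225.48667907714844) [array([0.3277, 0.0918]), array([0.3369, 0.0868]), array([0.3451, 0.0823])]
brass [  93  205  118  130 8698] (153.04055786132812, 269.93963623046875) (107.75640106201172, 148.33482360839844) [array([ 0.3191, -0.0716]), array([ 0.3288, -0.0652]), array([ 0.3376, -0.0594])]
[(np.float64(316.3703164475728), np.float64(234.47814512239455)), (np.float64(316.42776266493524), np.float64(243.1572254301043)), (np.float64(316.53934353645377), np.float64(260.01506897797805))]
```

View pics/w1.png

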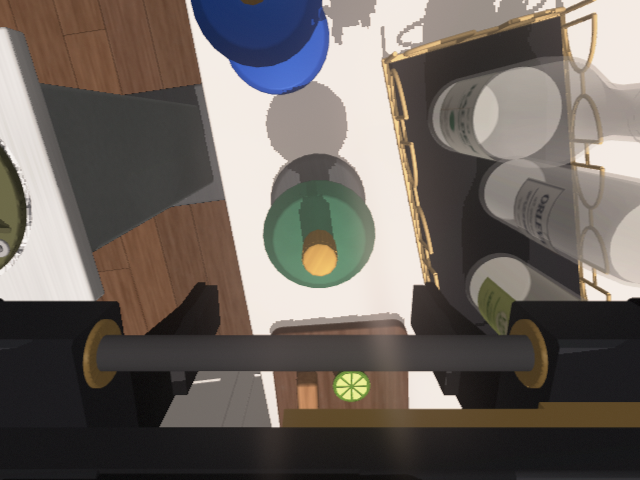

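View pics/s1.png

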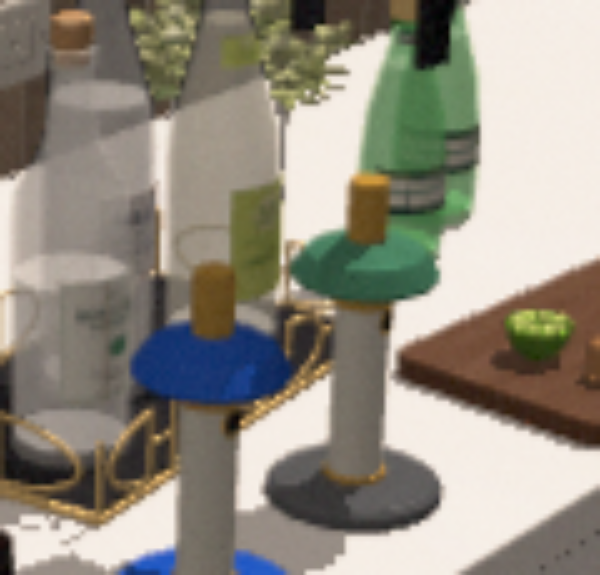

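```bash
python3 -c "
from h import *
move([.4485,-.067,.23],81.5)"
```

```text
t 2.25 pos [ 0.4469 -0.0565  0.269 ] [-1.7994e+02 -1.7000e-01  8.2480e+01] F [-0.21 -0.16 -0.45] T [-0.122  0.024 -0.01 ] j7 -8.7
cmd [-0.034  0.01   0.13 ] [-0.0004 -0.0009  0.0055] rows 0.9701527225913749
```

Emit:
servo_tool([
  [[-0.034,0.01,0.13,0,-0.001,0.005,1],[-0.034,0.01,0.13,0,-0.001,0.005,1],[-0.034,0.01,0.13,0,-0.001,0.005,1],[-0.034,0.01,0.13,0,-0.001,0.005,1]],
])

```text
time_s: 2.58
tool_pos: [0.4488, -0.0676, 0.2311]
tool_rot: [-180.0, 0.0, 81.5]
force: [-0.7, 0.0, 1.0]
grip_width: 0.0868
grasp_force: 0.0
```

```bash
python3 -c "
from h import *
move([.4485,-.067,.178],81.5)"
```

```text
t 2.5833 pos [ 0.4488 -0.0676  0.2311] [-1.7997e+02  1.0000e-02  8.1520e+01] F [-0.69  0.04  0.97] T [-0.129  0.093 -0.016] j7 -8.0
cmd [ 0.002 -0.001  0.177] [-0.0002  0.      0.0001] rows 1.2729862528196991
```

Descend 53 mm, then close gently.

Emit:
servo_tool([
  [[0.001,0,0.06,0,0,0,1],[0.001,0,0.12,0,0,0,1],[0.001,0,0.175,0,0,0,1],[0.001,0,0.175,0,0,0,1],[0.001,0,0.175,0,0,0,1]],
])

```text
time_s: 3.0
tool_pos: [0.4488, -0.0679, 0.1787]
tool_rot: [-180.0, 0.0, 81.5]
force: [0.5, -0.1, -0.4]
grip_width: 0.0867
grasp_force: 0.0
```

Emit:
servo_tool([
  [[0,0,0,0,0,0,0.35],[0,0,0,0,0,0,0.2],[0,0,0,0,0,0,0.15],[0,0,0,0,0,0,0.1],[0,0,0,0,0,0,0.1],[0,0,0,0,0,0,0.1],[0,0,0,0,0,0,0.1],[0,0,0,0,0,0,0.1]],
], grip_force=10)

```text
time_s: 3.67
tool_pos: [0.4482, -0.0685, 0.1776]
tool_rot: [-180.0, 0.0, 81.4]
force: [-0.6, -0.4, -0.4]
grip_width: 0.0421
grasp_force: 0.0
```

```bash
python3 -c "
from h import *
move([.4485,-.067,.274],81.5)"
```

```text
t 3.6667 pos [ 0.4482 -0.0685  0.1776] [-1.7995e+02  1.0000e-02  8.1410e+01] F [-0.58 -0.41 -0.35] T [-0.065 -0.001 -0.03 ] j7 -7.1
cmd [ 0.005 -0.    -0.321] [-0.0003  0.     -0.0005] rows 2.310946003575299
```

Emit:
servo_tool([
  [[0.003,0,0,0,0,0,0],[0.003,0,0,0,0,0,0],[0.003,0,0,0,0,0,0],[0.003,0,0,0,0,0,0],[0.003,0,0,0,0,0,0],[0.003,0,0,0,0,0,0],[0.003,0,0,0,0,0,0],[0.003,0,0,0,0,0,0]],
], grip_force=20)

```text
time_s: 4.33
tool_pos: [0.4483, -0.0676, 0.1776]
tool_rot: [-179.9, 0.0, 81.4]
force: [0.6, 0.6, -0.0]
grip_width: 0.0228
grasp_force: 20.0
```

```bash
python3 -c "
from h import *
print(get_obs()['grip_width'],get_obs()['grasp_force'])
move([.4485,-.067,.274],81.5)"
```

```text
0.022799347385641166 20.00007390975952
t 4.3333 pos [ 0.4483 -0.0676  0.1776] [-179.94    0.     81.41] F [ 0.64  0.64 -0.03] T [-0.014  0.155  0.037] j7 -7.2
cmd [ 0.002  0.    -0.321] [-0.0003  0.     -0.0005] rows 2.3117645021357087
```

Emit:
servo_tool([
  [[0,0,-0.02,0,0,0,0],[0,0,-0.05,0,0,0,0],[0,0,-0.08,0,0,0,0],[0,0,-0.11,0,0,0,0],[0,0,-0.14,0,0,0,0],[0,0,-0.17,0,0,0,0],[0,0,-0.2,0,0,0,0],[0,0,-0.23,0,0,0,0],[0,0,-0.26,0,0,0,0],[0,0,-0.28,0,0,0,0],[0,0,-0.3,0,0,0,0],[0,0,-0.3,0,0,0,0]],
], grip_force=30)

```text
time_s: 5.33
tool_pos: [0.4486, -0.0676, 0.2691]
tool_rot: [-180.0, -0.0, 81.4]
force: [-1.2, 0.3, -3.5]
grip_width: 0.0224
grasp_force: 30.0
```

Emit:
servo_tool([
  [[0,0,-0.006,0,0,0,0],[0,0,-0.012,0,0,0,0],[0,0,-0.017,0,0,0,0],[0,0,-0.017,0,0,0,0]],
])

```text
time_s: 5.67
tool_pos: [0.4484, -0.0676, 0.2728]
tool_rot: [-179.9, 0.0, 81.4]
force: [-0.9, 0.8, -3.5]
grip_width: 0.0223
grasp_force: 30.0
```

```bash
cat >> h.py <<'E'
def red():
    c=eyes.read_camera("scene"); f=c["frame"]
    h=cv2.cvtColor(f[225:255,350:385],cv2.COLOR_RGB2HSV)
    m=cv2.inRange(h,(0,120,70),(7,255,255))|cv2.inRange(h,(170,120,70),(180,255,255))
    print("red px",(m>0).sum()); return f
E
python3 -c "
from h import *
print(get_obs()['grip_width'],get_obs()['grasp_force'])
move([.4485,-.067,.274],81.5)
f=red(); cv2.imwrite('pics/s2.png',cv2.resize(f[150:290,290:410],None,fx=4,fy=4)[...,::-1])"
```

```text
0.022269714403412612 29.999313354492188
t 5.6667 pos [ 0.4484 -0.0676  0.2728] [-1.7994e+02  1.0000e-02  8.1410e+01] F [-0.9   0.79 -3.53] T [0.071 0.364 0.011] j7 -8.5
cmd [ 0.002  0.    -0.004] [-0.0003  0.     -0.0005] rows 0.03215261432070407
red px 0
```

View pics/s2.png

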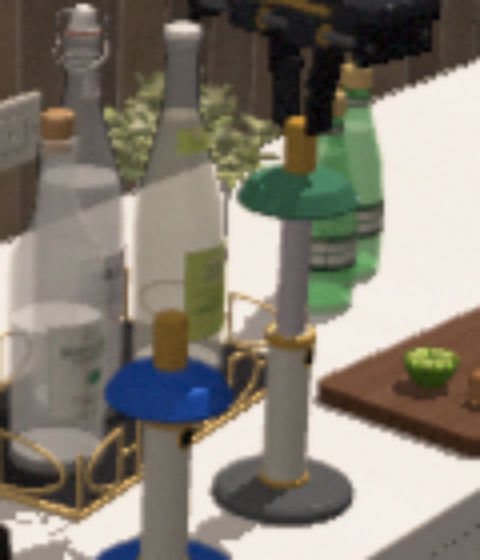

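Emit:
servo_tool([
  [[0,0,-0.003,0,0,0,0],[0,0,-0.007,0,0,0,0],[0,0,-0.007,0,0,0,0]],
])

```text
time_s: 5.97
tool_pos: [0.4484, -0.0676, 0.2749]
tool_rot: [-179.9, 0.0, 81.4]
force: [-1.0, 1.5, -4.8]
grip_width: 0.0222
grasp_force: 30.0
```

Emit:
servo_tool([
  [[0,0,-0.003,0,0,0,0],[0,0,-0.003,0,0,0,0]],
])

```text
time_s: 6.13
tool_pos: [0.4482, -0.0676, 0.2753]
tool_rot: [-179.9, 0.0, 81.4]
force: [-1.3, 0.9, -8.4]
grip_width: 0.0221
grasp_force: 30.0
```

Emit:
servo_tool([
  [[0,0,0.005,0,0,0.008,0],[0,0,0.006,0,0,0.016,0],[0,0,0.006,0,0,0.024,0],[0,0,0.006,0,0,0.032,0],[0,0,0.006,0,0,0.04,0],[0,0,0.006,0,0,0.048,0],[0,0,0.006,0,0,0.056,0],[0,0,0.006,0,0,0.064,0],[0,0,0.006,0,0,0.064,0]],
])

```text
time_s: 6.88
tool_pos: [0.4485, -0.0676, 0.274]
tool_rot: [-180.0, 0.0, 69.8]
force: [-2.3, 0.8, -3.7]
grip_width: 0.0221
grasp_force: 30.0
```

```bash
python3 -c "
from h import *
move([.4485,-.067,.274],81.5)
f=red()"
```

```text
t 6.8833 pos [ 0.4485 -0.0676  0.274 ] [-1.7995e+02  1.0000e-02  6.9790e+01] F [-2.25  0.78 -3.71] T [ 0.053  0.531 -0.025] j7 -19.9
cmd [ 0.002 -0.001 -0.   ] [-0.0003  0.     -0.0651] rows 0.014984903932216156
red px 0
```

Emit:
servo_tool([
  [[0,0,0,0,0,0.008,0],[0,0,0,0,0,0.016,0],[0,0,0,0,0,0.024,0],[0,0,0,0,0,0.032,0],[0,0,0,0,0,0.032,0]],
])

```text
time_s: 7.35
tool_pos: [0.4484, -0.0676, 0.2739]
tool_rot: [-180.0, 0.0, 64.0]
force: [-2.5, 1.0, -4.1]
grip_width: 0.0226
grasp_force: 30.0
```

```bash
python3 -c "
from h import *
move([.4485,-.067,.274],81.5)
f=red()"
```

```text
t 7.35 pos [ 0.4484 -0.0676  0.2739] [-1.7995e+02  3.0000e-02  6.4030e+01] F [-2.52  1.01 -4.12] T [ 0.054  0.465 -0.024] j7 -25.6
cmd [ 0.002 -0.001 -0.   ] [-0.0003  0.0001 -0.0971] rows 0.015538631028126682
red px 0
```

Emit:
servo_tool([
  [[0,0,0,0,0,0.008,0],[0,0,0,0,0,0.016,0],[0,0,0,0,0,0.024,0],[0,0,0,0,0,0.032,0],[0,0,0,0,0,0.032,0]],
])

```text
time_s: 7.82
tool_pos: [0.4484, -0.0676, 0.2739]
tool_rot: [-180.0, 0.0, 58.3]
force: [-2.7, 1.5, -4.2]
grip_width: 0.0224
grasp_force: 30.0
```

```bash
python3 -c "
from h import *
move([.4485,-.067,.274],81.5)
f=red()"
```

```text
t 7.8167 pos [ 0.4484 -0.0676  0.2739] [-1.7995e+02  3.0000e-02  5.8270e+01] F [-2.75  1.47 -4.19] T [ 0.134  0.515 -0.014] j7 -31.2
cmd [ 0.002 -0.001 -0.   ] [-3.000e-04  1.000e-04 -1.291e-01] rows 0.014497389416029242
red px 0
```

Emit:
servo_tool([
  [[0,0,0,0,0,0.008,0],[0,0,0,0,0,0.016,0],[0,0,0,0,0,0.024,0],[0,0,0,0,0,0.032,0],[0,0,0,0,0,0.032,0]],
])

```text
time_s: 8.28
tool_pos: [0.4484, -0.0676, 0.2739]
tool_rot: [-180.0, 0.0, 52.5]
force: [-2.5, 0.5, -4.1]
grip_width: 0.0223
grasp_force: 30.0
```

```bash
python3 -c "
from h import *
move([.4485,-.067,.274],81.5)
f=red()"
```

```text
t 8.2833 pos [ 0.4484 -0.0676  0.2739] [-1.7996e+02  3.0000e-02  5.2510e+01] F [-2.46  0.55 -4.08] T [ 0.132  0.582 -0.068] j7 -36.9
cmd [ 0.002 -0.001 -0.   ] [-3.00e-04  1.00e-04 -1.61e-01] rows 0.01450802314327093
red px 0
```

```bash
cat >> h.py <<'E'
def red2():
    f=eyes.read_camera("scene")["frame"][230:250,358:374].astype(int)
    d=f[...,0]-f[...,1:].max(-1); s=f.sum(-1)
    print("maxR-G",d.max(),np.unravel_index(d.argmax(),d.shape),f.reshape(-1,3)[d.argmax()],"dark",(s<150).sum())
E
python3 -c "
from h import *
red2()"
```

```text
maxR-G 43 (np.int64(3), np.int64(10)) [200 157  88] dark 14
```

Emit:
servo_tool([
  [[0,0,0,0,0,0.008,0],[0,0,0,0,0,0.016,0],[0,0,0,0,0,0.024,0],[0,0,0,0,0,0.032,0],[0,0,0,0,0,0.032,0]],
])

```text
time_s: 8.8
tool_pos: [0.4484, -0.0676, 0.2739]
tool_rot: [-180.0, 0.0, 46.8]
force: [-1.7, 0.8, -3.7]
grip_width: 0.0223
grasp_force: 30.0
```

```bash
python3 -c "
from h import *
move([.4485,-.067,.274],81.5)
f=red();red2()"
```

```text
t 8.8 pos [ 0.4484 -0.0676  0.2739] [-1.7996e+02  3.0000e-02  4.6750e+01] F [-1.72  0.77 -3.72] T [ 0.134  0.6   -0.017] j7 -42.5
cmd [ 0.002 -0.001 -0.   ] [-3.00e-04  1.00e-04 -1.93e-01] rows 0.013719201758165083
red px 0
maxR-G 44 (np.int64(3), np.int64(10)) [201 157  89] dark 15
```

Emit:
servo_tool([
  [[0,0,0,0,0,0.008,0],[0,0,0,0,0,0.016,0],[0,0,0,0,0,0.024,0],[0,0,0,0,0,0.032,0],[0,0,0,0,0,0.032,0]],
])

```text
time_s: 9.32
tool_pos: [0.4484, -0.0676, 0.2739]
tool_rot: [-180.0, 0.0, 41.0]
force: [-2.1, 0.9, -3.8]
grip_width: 0.0221
grasp_force: 30.0
```

```bash
python3 -c "
from h import *
move([.4485,-.067,.274],81.5)
f=red();red2()"
```

```text
t 9.3167 pos [ 0.4484 -0.0676  0.2739] [-1.7996e+02  4.0000e-02  4.0990e+01] F [-2.07  0.91 -3.77] T [ 0.214  0.683 -0.04 ] j7 -48.2
cmd [ 0.002 -0.001 -0.   ] [-3.000e-04  1.000e-04 -2.251e-01] rows 0.014940557328886578
red px 0
maxR-G 43 (np.int64(3), np.int64(10)) [198 155  86] dark 14
```

Emit:
servo_tool([
  [[0,0,0,0,0,0.008,0],[0,0,0,0,0,0.016,0],[0,0,0,0,0,0.024,0],[0,0,0,0,0,0.032,0],[0,0,0,0,0,0.032,0]],
])

```text
time_s: 9.83
tool_pos: [0.4484, -0.0676, 0.2739]
tool_rot: [-180.0, 0.0, 35.2]
force: [-1.3, 0.6, -4.1]
grip_width: 0.0221
grasp_force: 30.0
```

```bash
python3 -c "
from h import *
move([.4485,-.067,.274],81.5)
f=red();red2()"
```

```text
t 9.8333 pos [ 0.4484 -0.0676  0.2739] [-1.7997e+02  4.0000e-02  3.5230e+01] F [-1.32  0.6  -4.08] T [ 0.274  0.672 -0.004] j7 -53.9
cmd [ 0.001 -0.001 -0.   ] [-3.00e-04  2.00e-04 -2.57e-01] rows 0.014859275084527978
red px 0
maxR-G 43 (np.int64(3), np.int64(10)) [199 156  87] dark 14
```

Emit:
servo_tool([
  [[0,0,0,0,0,0.008,0],[0,0,0,0,0,0.016,0],[0,0,0,0,0,0.024,0],[0,0,0,0,0,0.032,0],[0,0,0,0,0,0.032,0]],
])

```text
time_s: 10.35
tool_pos: [0.4484, -0.0676, 0.2739]
tool_rot: [-180.0, 0.0, 29.5]
force: [-2.6, 1.7, -3.4]
grip_width: 0.0226
grasp_force: 30.0
```

```bash
python3 -c "
from h import *
move([.4485,-.067,.274],81.5)
f=red();red2()"
```

```text
t 10.35 pos [ 0.4484 -0.0676  0.2739] [-1.7997e+02  4.0000e-02  2.9470e+01] F [-2.56  1.7  -3.41] T [0.247 0.703 0.03 ] j7 -59.5
cmd [ 0.001 -0.002 -0.   ] [-3.000e-04  1.000e-04 -2.891e-01] rows 0.013944646583029564
red px 0
maxR-G 45 (np.int64(3), np.int64(10)) [200 155  88] dark 15
```

Emit:
servo_tool([
  [[0,0,0,0,0,0.008,0],[0,0,0,0,0,0.016,0],[0,0,0,0,0,0.024,0],[0,0,0,0,0,0.032,0],[0,0,0,0,0,0.032,0]],
])

```text
time_s: 10.87
tool_pos: [0.4484, -0.0676, 0.2739]
tool_rot: [-180.0, 0.0, 23.7]
force: [-2.7, 1.0, -3.7]
grip_width: 0.0224
grasp_force: 30.0
```

```bash
python3 -c "
from h import *
move([.4485,-.067,.274],81.5)
f=red();red2()"
```

```text
t 10.8667 pos [ 0.4484 -0.0676  0.2739] [-1.7998e+02  5.0000e-02  2.3710e+01] F [-2.68  0.99 -3.74] T [ 0.303  0.695 -0.03 ] j7 -65.2
cmd [ 0.001 -0.002 -0.   ] [-3.000e-04  2.000e-04 -3.211e-01] rows 0.014189308888459722
red px 0
maxR-G 43 (np.int64(3), np.int64(10)) [199 156  88] dark 16
```

Emit:
servo_tool([
  [[0,0,0,0,0,0.008,0],[0,0,0,0,0,0.016,0],[0,0,0,0,0,0.024,0],[0,0,0,0,0,0.032,0],[0,0,0,0,0,0.032,0]],
])

```text
time_s: 11.38
tool_pos: [0.4484, -0.0676, 0.2739]
tool_rot: [-180.0, 0.0, 17.9]
force: [-2.4, 2.8, -3.6]
grip_width: 0.0224
grasp_force: 30.0
```

```bash
python3 -c "
from h import *
move([.4485,-.067,.274],81.5)
f=red();red2()"
```

```text
t 11.3833 pos [ 0.4484 -0.0676  0.2739] [-1.7998e+02  5.0000e-02  1.7950e+01] F [-2.41  2.85 -3.55] T [ 0.334  0.705 -0.021] j7 -70.9
cmd [ 0.001 -0.002 -0.   ] [-3.000e-04  2.000e-04 -3.531e-01] rows 0.014551023028880606
red px 0
maxR-G 43 (np.int64(3), np.int64(10)) [199 156  84] dark 13
```

Emit:
servo_tool([
  [[0,0,0,0,0,0.008,0],[0,0,0,0,0,0.016,0],[0,0,0,0,0,0.024,0],[0,0,0,0,0,0.032,0],[0,0,0,0,0,0.032,0]],
])

```text
time_s: 11.9
tool_pos: [0.4484, -0.0675, 0.2739]
tool_rot: [-180.0, 0.1, 12.2]
force: [-2.9, 2.5, -2.6]
grip_width: 0.0224
grasp_force: 30.0
```

```bash
python3 -c "
from h import *
move([.4485,-.067,.274],81.5)
f=red();red2()"
```

```text
t 11.9 pos [ 0.4484 -0.0675  0.2739] [-1.7998e+02  5.0000e-02  1.2200e+01] F [-2.86  2.54 -2.58] T [ 0.589  0.845 -0.17 ] j7 -76.5
cmd [ 0.001 -0.002 -0.   ] [-3.00e-04  2.00e-04 -3.85e-01] rows 0.01305880195302325
red px 3
maxR-G 111 (np.int64(7), np.int64(10)) [188  77  65] dark 16
```

```bash
python3 -c "
from h import *
f=red();cv2.imwrite('pics/s3.png',cv2.resize(f[215:265,340:390],None,fx=10,fy=10,interpolation=cv2.INTER_CUBIC)[...,::-1])"
```

```text
red px 3
```

View pics/s3.png

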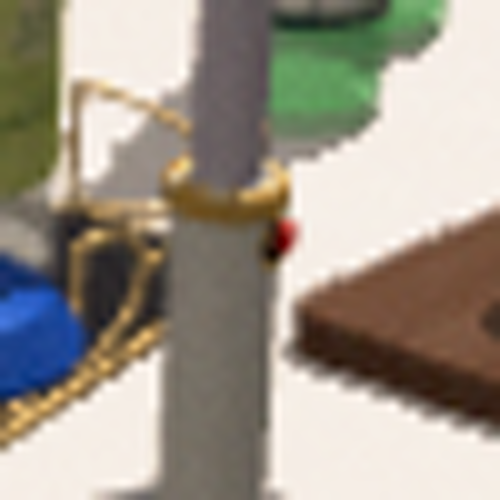

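The red button sticks out at the tube's right edge (crop (285,237), pixel ~(368,239)). I'll turn slightly further to centre it while watching the torque.

Emit:
servo_tool([
  [[0,0,0,0,0,0.005,0],[0,0,0,0,0,0.01,0],[0,0,0,0,0,0.015,0],[0,0,0,0,0,0.02,0],[0,0,0,0,0,0.02,0]],
])

```text
time_s: 12.47
tool_pos: [0.4484, -0.0677, 0.2739]
tool_rot: [-180.0, 0.1, 8.6]
force: [-2.9, 2.0, -4.4]
grip_width: 0.0224
grasp_force: 30.0
```

```bash
python3 -c "
from h import *
move([.4485,-.067,.274],81.5)
f=red();red2()"
```

```text
t 12.4667 pos [ 0.4484 -0.0677  0.2739] [-1.80e+02  6.00e-02  8.64e+00] F [-2.92  1.99 -4.41] T [ 0.477  0.833 -0.015] j7 -80.0
cmd [ 0.001 -0.002 -0.   ] [-2.000e-04  3.000e-04 -4.048e-01] rows 0.01600944851367784
red px 5
maxR-G 122 (np.int64(7), np.int64(10)) [197  75  61] dark 15
```

Emit:
servo_tool([
  [[0,0,0.004,0,0,0,0],[0,0,0.008,0,0,0,0],[0,0,0.011,0,0,0,0],[0,0,0.014,0,0,0,0],[0,0,0.014,0,0,0,0]],
])

```text
time_s: 12.98
tool_pos: [0.4486, -0.0676, 0.27]
tool_rot: [-180.0, 0.0, 8.7]
force: [-3.3, 2.0, -2.1]
grip_width: 0.0225
grasp_force: 30.0
```

```bash
python3 -c "
from h import *
move([.4485,-.067,.274],81.5)
f=red();red2()"
```

```text
t 12.9833 pos [ 0.4486 -0.0676  0.27  ] [-1.7999e+02  2.0000e-02  8.6900e+00] F [-3.33  2.03 -2.14] T [0.516 0.983 0.018] j7 -80.0
cmd [ 0.    -0.002 -0.013] [-1.000e-04  1.000e-04 -4.045e-01] rows 0.09692192712894422
red px 5
maxR-G 122 (np.int64(8), np.int64(10)) [226 104  93] dark 14
```

Emit:
servo_tool([
  [[0,0,0.002,0,0,0,0],[0,0,0.004,0,0,0,0],[0,0,0.004,0,0,0,0]],
])

```text
time_s: 13.33
tool_pos: [0.4489, -0.0676, 0.2697]
tool_rot: [-180.0, -0.1, 8.7]
force: [-4.8, 1.8, 3.6]
grip_width: 0.0221
grasp_force: 30.0
```

Emit:
servo_tool([
  [[0,0,0,0,0,0,0.3],[0,0,0,0,0,0,0.4],[0,0,0,0,0,0,0.5],[0,0,0,0,0,0,0.6],[0,0,0,0,0,0,0.6],[0,0,0,0,0,0,0.6]],
])

```text
time_s: 13.83
tool_pos: [0.4488, -0.068, 0.2686]
tool_rot: [180.0, 0.0, 8.7]
force: [-0.3, -0.4, -0.0]
grip_width: 0.0489
grasp_force: 0.0
```

```bash
python3 -c "
from h import *
o=get_obs();print(o['grip_width'],o['grasp_force'],o['force'])
f=red();red2()"
```

```text
0.0489402718045401 0.0 [-0.31877148 -0.44468359 -0.00710873]
red px 5
maxR-G 125 (np.int64(8), np.int64(10)) [227 102  93] dark 16
```

Emit:
servo_tool([
  [[0,0,-0.08,0,0,0,0.7],[0,0,-0.16,0,0,0,0.7],[0,0,-0.24,0,0,0,0.7],[0,0,-0.24,0,0,0,0.7],[0,0,-0.24,0,0,0,0.7],[0,0,-0.24,0,0,0,0.7],[0,0,-0.24,0,0,0,0.7]],
])

```text
time_s: 14.52
tool_pos: [0.448, -0.0676, 0.3394]
tool_rot: [-180.0, 0.2, 8.7]
force: [0.2, -0.4, -0.1]
grip_width: 0.0609
grasp_force: 0.0
```

```bash
python3 -c "
from h import *
f=red();red2();print(get_obs()['tool_pos'])
cv2.imwrite('pics/s4.png',cv2.resize(f[140:290,290:410],None,fx=4,fy=4,interpolation=cv2.INTER_CUBIC)[...,::-1])"
```

```text
red px 6
maxR-G 124 (np.int64(8), np.int64(10)) [228 104  94] dark 16
[ 0.44799857 -0.06756884  0.33945855]
```

View pics/s4.png

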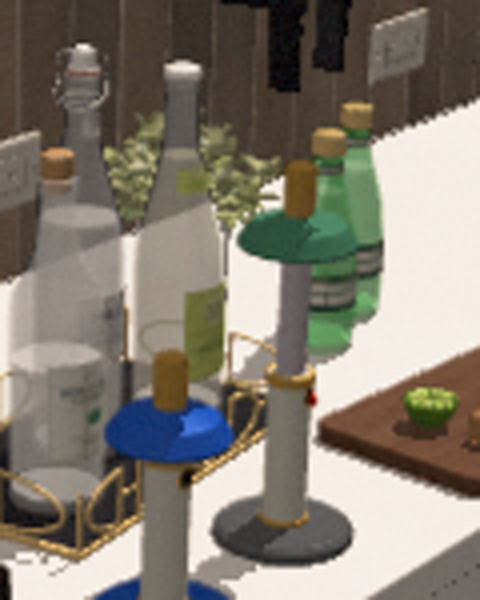

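The lamp's head is still up with the gripper clear. The red button shows at crop (311,398), sticking out of the tube.

```bash
python3 -c "
from h import *
print(env.sign_off())"
```

```text
the job is handed in; nothing more can be done
None
```

The green lamp stands raised and released on its lock with the red button out through the hole, nothing round it was touched, and the job is handed in; no verdict was returned.

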